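Set the length stop, push the cover panel home and clamp it

ROBOT

A 6-joint arm with a two-finger parallel gripper is mounted at the origin on the work surface. World frame = base frame: x ahead of the robot, y to its left, z up, the work surface at z = 0. Lengths are in m, angles in rad, forces in N, time in s.
With the tool pointing down it reaches from about 0.375 to 0.9 m from the base axis. Payload 3.1 kg.
Tool frame: the origin (TCP) lies at the very end of the fingers, on their centre line; the grasp point (between the pads) lies 19 mm behind it; z points along the fingers, y is the line along which they close (so a half turn about z gives the same grasp; the last joint's range is limited). The gripper opens to 85 mm and grips with 20 to 120 N. Pads are 22 mm wide; open, the fingers measure 114 mm over their backs; the gripper's body (76 mm by 85 mm) begins 54 mm behind the grasp point. The pads swing forward as they close: fully open they stand 13 mm farther back than shut.
Start: joints at [-1.313, 0.527, 1.433, -0, 1.181, -0.178], TCP at [0.264, -0.567, 0.231] pointing down, gripper open.
Joint ranges: [-3.08, 3.08], [-0.75, 2.2], [0.22, 2.44], [-1.43, 4.57], [0, 2.65], [-2.85, 2.85]. Speed limits (rad/s): [2.79, 2.79, 3.14, 3.14, 3.14, 3.14].

INTERFACE

Orientations are given as a unit quaternion [x, y, z, w].
In Python, from station import manip, vision gives the robot as it stands.
- The arm moves only by the tool drive_tool, never from a script. Its argument "deltas" is a list that holds one entry, the list of rows, each a list of 4 numbers: the shift along the tool's x, y, z in mm, then the turn about the tool's z in rad. A call has 1 to 5 rows; each row is the pose to reach, as a shift and turn from the pose commanded when the call began, along the tool's axes at that moment; what a row does not reach only later rows make up. A row lasts 1/12 s, in which the tool goes at most 41.7 mm and 7.16 degrees, less where a joint would pass 70% of its speed; a pose out of reach is approached as far as the arm can. A call with a gripper value outside its range is refused whole. "jaw" is the finger opening in mm, from 0 to 85.4, set as the call begins (left out, the last holds). The fingers move at their own pace and stop on an object; "force" is the grip in N (left out, the last holds). Time passes only in rows, so rows that repeat a pose let the fingers close. It gives the time, the measured TCP pose, the force, the opening and the grip force at its end, in the units of the state.
- manip.sense(): the state, without advancing time (a new reading comes with each control period).
- vision.snapshot(name): name is "scene" or "top" or "wrist"; returns the picture (480x640x3 uint8, red, green, blue); there is no depth.
- vision.camera_model(name): a dict with "camera_matrix" (3x3 intrinsics, pixels), "D" ([k1, k2, p1, p2, k3] as OpenCV has them; the pictures are not rectified), "rvec" (rotation vector, rad) and "tvec" (3), from world to camera coordinates, as OpenCV has them. Camera axes: x right, y down, z forward; pixel columns grow to the right and rows downward; lengths in m; the calibration is good to about 2 mm. A picture is of the moment at which its call begins: read the wrist's pose just before it. camera_model takes no time and is no camera call; for the wrist camera it gives the pose at the moment of the call.
- manip.sign_off(): hands the job in; it is judged then, once.
The state is a dict: "t": time; "q": joint angles; "qd": joint speeds; "tau": joint torques, N m; "tcp_pos": TCP position; "tool_rot": TCP orientation; "force": force on the tool from outside, world axes, zero at the start; "ft_torque": the same for the moment, N m; "finger_gap": opening from 0.0 (shut) to 1.0 (fully open); "gripper_force": force on a finger pad.
Only numpy, scipy, OpenCV 4.12 (cv2) and the standard library are available. Lean on these libraries where they do the work, as an engineer would, in place of code of your own. Each camera call takes 0.05 s, during which the arm holds its last target. There are 200 camera calls.

TASK

Set up the jig for the next cover: slide the stop along its rail until its pointer lines up with the red marker on the scale, then push the steel cover panel along the slideway until it sits up against the stop, without shifting the stop off the marker. Then swing the toggle clamp over centre so that it locks and holds the panel down, and let go, leaving the driver, the grey bin and the label roll where they are.

Things in the scene. Friction and masses are not known exactly. Their poses are not given: they have to be found in the camera images.
- jig: Dark base plate 285 x 500 x 15 mm, fixed on the bench. Origin: underside; x across the track (away from the robot at yaw 0), y along it, z up. Black slideway (top z 20 mm, 103 mm wide, centred on x -20 mm) between two 12 mm guide bars that rise above it 12 mm (near, -x) and 20 mm (far). Stop's rail at x -105, yellow scale at x -140, toggle clamp at x 55 to 115, y 40 mm.
- stop_grip (a point): Top centre of the stop's black grip, an upright paddle 32 mm (jig x) x 14 mm (jig y) x 40 mm high, 85 mm above the bench, on top of the aluminium stop block over the slideway. The stop slides along jig y only; a friction brake holds it where it is left, and it takes about 7 N to shift it.
- stop (a joint): Position of the stop on its rail in m: 0 at the end of the rail towards jig +y, growing as it slides towards jig -y (towards the panel), up to 0.17. It starts between the end of the rail and the red marker, at most 0.04.
- stop_face (a point): Middle of the stop's face (it looks to jig -y, 84 mm wide, from 23 to 46 mm above the bench), against which the panel's front edge belongs. The stop block reaches 16 mm from the face towards +y. Axes as the jig's.
- pointer (a point): Tip of the stop's white pointer tongue with its black line, over the yellow scale, 34 mm above the bench; in line with the stop face. Axes as the jig's.
- mark (a point): Tip of the red marker clip on the scale bar, 34 mm above the bench; fixed; the clip is 16 mm wide with a white centre line. Axes as the jig's. The stop is right when pointer and mark have the same jig y.
- panel: Folded stainless cover panel lying loose on the slideway, 100 mm (x) x 150 mm (y) x 20 mm high, flanges down, about 0.35 kg; with a grey-edged cut-out and a yellow warning triangle. Origin: centre of its underside, on the slideway; its y runs along the track. It has 1.5 mm of play on each side between the guide bars.
- panel_front (a point): Middle of the panel's front edge face (towards the stop, +y), 10 mm above the slideway.
- panel_back (a point): Middle of the panel's back edge face (-y), 10 mm above the slideway: the place to push.
- clamp_arm (a joint): Angle of the toggle clamp's arm in rad: 0 open (arm standing up), about 1.21 when locked on the panel (arm level over it). Let go short of centre, it springs back to 1.19 or less.
- handle_tip (a point): Tip of the clamp's red handle (round bar 18 mm thick, 55 mm long, swings in the plane jig y = 40 mm). Open, it leans 54 degrees to jig +x: tip at jig x 145 mm, 122 mm above the bench. Pulled to jig -x it swings upright, tip at x 58 mm, 155 mm high when locked; the arm comes down. The last 15 mm take up to 8 N (20 mm below the tip), then it snaps over centre.
- clamp_pad: The arm's sprung rubber-footed spindle, 18 mm across, that presses on the panel near jig x = 7 mm, y = 40 mm when locked (about 18 N). Origin 4 mm above its foot.
- driver: Teal and black cordless driver standing on its battery, 0.21 m high, footprint 115 x 74 mm, body some 165 mm long. Origin: underside centre. To be left alone.
- bin: Grey small-parts bin with one divider, 220 x 160 x 75 mm. Origin: underside centre. To be left alone.
- label_roll: Roll of yellow-edged labels lying flat, 90 mm across, 40 mm high. Origin: underside centre. To be left alone.
There are look-alikes about, which are no part of the job. There is more than one size of the panel; the job needs the middle-sized.

How it is judged:
On the way, in this order (a step that is already met when the one before it is completed fails the run):
1. the stop's pointer stands at the red marker, within 3 mm, at rest (y of pointer in the frame of mark between -0.003 and 0.003 m and velocity of joint stop between -0.004 and 0.004 m/s), for 0.3 s.
2. the panel lies against the stop (gap under 2.5 mm) while the stop stands at the marker, before the clamp is closed (y of pointer in the frame of mark between -0.003 and 0.003 m and y of panel_front in the frame of stop_face above -0.0025 m and value of joint clamp_arm below 1.1 rad), for 0.2 s.
At the end, for the whole second after the job is handed in: The stop's pointer is within 3 mm of the red marker, the panel lies flat on the slideway against the stop (gap under 2.5 mm), and the toggle clamp is locked over centre (arm beyond 1.19 rad) with its pad pressing on the panel with more than 10 N (y of pointer in the frame of mark between -0.003 and 0.003 m and y of panel_front in the frame of stop_face between -0.0025 and 0.0025 m and z of panel in the frame of jig between 0.017 and 0.023 m and linear speed of panel below 0.01 m/s and value of joint clamp_arm above 1.19 rad and contact force between clamp_pad and panel above 10 N); the robot touches nothing.
It fails at once if the cordless driver is shifted by more than 20 mm or tipped (distance of driver from where it was at the start of the episode above 0.02 m or angle between driver's own z axis and vertical above 0.3 rad).
It fails at once if the grey bin is shifted by more than 20 mm (distance of bin from where it was at the start of the episode above 0.02 m).
It fails at once if the label roll is shifted by more than 20 mm (distance of label_roll from where it was at the start of the episode above 0.02 m).
It also fails if it takes over 64 s, if anything falls off the work surface, if the arm or the gripper's body presses on something with over 40 N, if the wrist force passes 120 N, or if a joint passes its speed limit or range.

## Working session

There is one attempt and no reset: what is moved stays moved. The work goes in short steps, Python scripts to look and compute and a tool call to move; the robot and the scene stay as the last step left them, time stands still between calls to the robot, and variables do not carry over. Pictures are saved under pics/ and viewed, at most 10 in all, crops included, and the job is handed in when it is done.

Besides the shell and the picture viewer there is one more tool, called as name(argument=value, ...) on one line, values as JSON. drive_tool: Moves the arm, as the interface text tells. Its arguments: {"type":"object","properties":{"deltas":{"type":"array"},"jaw":{"type":"number"},"force":{"type":"number"}},"required":["deltas"]}

```bash
mkdir -p pics
python3 - <<'E'
from station import manip, vision
import cv2
for n in("scene","top"):
    cv2.imwrite(f"pics/{n}0.png",vision.snapshot(n)[:,:,::-1])
s=manip.sense();print(s['t'],s['tcp_pos'],s['tool_rot'],s['finger_gap'])
E
```

```text
0.1 [ 0.26369155 -0.56591269  0.23043109] [ 9.76359509e-01  2.16150636e-01 -2.17920029e-05 -1.00528796e-03] 0.9968927521398043
```

View pics/top0.png

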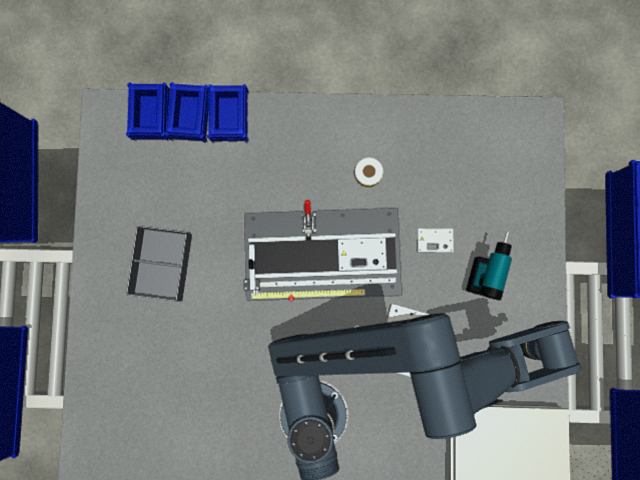

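View pics/scene0.png

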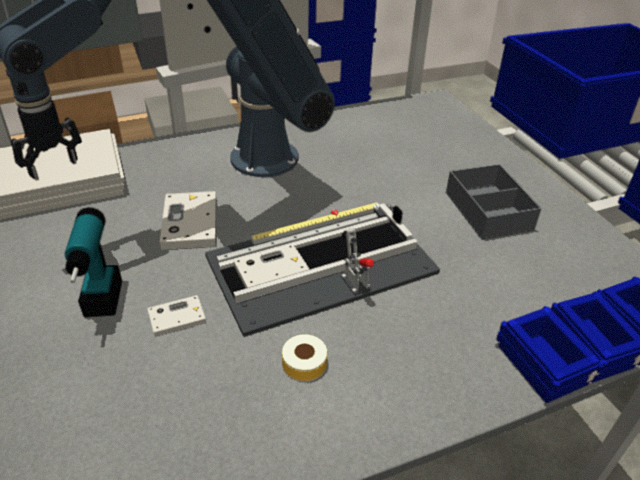

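The top view shows the jig in the centre: base corners near (245,213), (398,208), (401,294), (247,300), with the stop at (251,265) and the mark at (291,297). The panel is at (362,255), the handle tip at (307,203), the bin to the left, the driver to the right, and the label roll at (368,171). I'll zoom in.

Run:
```python
import cv2
a=cv2.imread("pics/top0.png")[195:310,235:415]
cv2.imwrite("pics/crop.png",cv2.resize(a,None,fx=4.4,fy=4.4,interpolation=cv2.INTER_CUBIC))
```

```text
(no output)
```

View pics/crop.png

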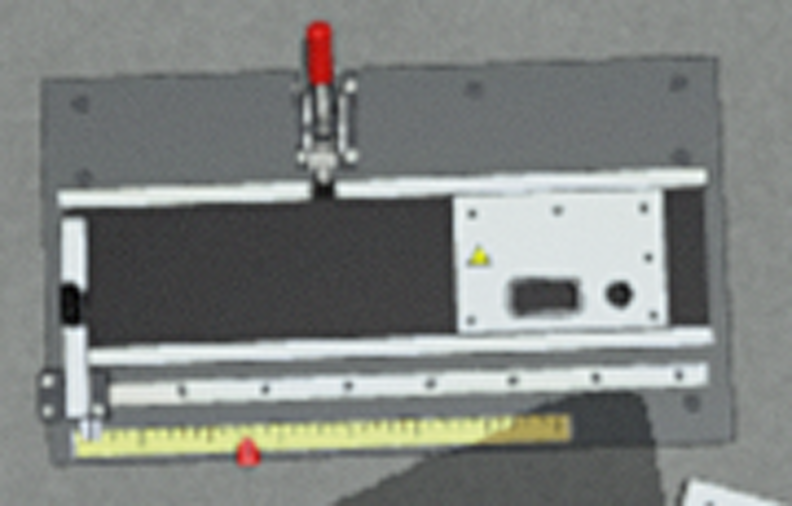

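The crop shows base corners at (41,80), (717,57), (735,440), (53,466). The grip is at (70,304), pointer (92,430), red clip (248,452), panel corners (454,198), (663,190), (667,326), (458,332), and handle tip (319,26).

```bash
cat > h.py <<'E'
from station import manip, vision
import cv2, numpy as np
from scipy.optimize import least_squares
def ray(n,px,z,cm=None):
    m=cm or vision.camera_model(n);K=np.array(m['camera_matrix']);R=cv2.Rodrigues(np.array(m['rvec'],float))[0];t=np.array(m['tvec'],float).ravel()
    u=cv2.undistortPoints(np.array([[px]],float),K,np.array(m['D'],float))[0,0]
    c=-R.T@t;d=R.T@np.array([u[0],u[1],1]);return c+d*(z-c[2])/d[2]
def proj(n,P,cm=None):
    m=cm or vision.camera_model(n)
    return cv2.projectPoints(np.array(P,float).reshape(-1,1,3),np.array(m['rvec'],float),np.array(m['tvec'],float),np.array(m['camera_matrix']),np.array(m['D'],float))[0][:,0]
def rot(a): return np.array([[np.cos(a),-np.sin(a)],[np.sin(a),np.cos(a)]])
E
python3 - <<'E'
from h import *
f=lambda u,v:((u+.5)/4.4-.5+235,(v+.5)/4.4-.5+195)
C=[(41,80),(717,57),(735,440),(53,466)]
J=np.array([(.1425,.25),(.1425,-.25),(-.1425,-.25),(-.1425,.25)])
W=np.array([ray("top",f(*c),.015)[:2] for c in C]);print(W)
s=least_squares(lambda p:(J@rot(p[2]).T+p[:2]-W).ravel(),[.5,0,0]);p=s.x;print(p,s.fun)
tj=lambda w:rot(p[2]).T@(w[:2]-p[:2])
for nm,c,z in [("grip",(70,304),.085),("pointer",(92,430),.034),("mark",(248,443),.034),("handletip",(319,26),.122),("pTL",(454,198),.04),("pTR",(663,190),.04),("pBR",(667,326),.04),("pBL",(458,332),.04)]:
    w=ray("top",f(*c),z);print(nm,w.round(4),tj(w).round(4))
for nm,c in[("bin",(160,264)),("roll",(369,171)),("driver",(490,275))]:print(nm,ray("top",c,.04))
print(vision.camera_model("top")['tvec'])
E
```

```text
[[ 0.63927463  0.23799502]
 [ 0.6667638  -0.26017059]
 [ 0.38586561 -0.27634096]
 [ 0.35562054  0.21945645]]
[ 0.51188114 -0.01976502  0.05884732] [ 0.00015651  0.00018811  0.00207401 -0.00078077 -0.00153445 -0.00137221
 -0.00069607  0.00196488]
grip [0.4699 0.2019 0.085 ] [-0.0289  0.2237]
pointer [0.3822 0.1896 0.034 ] [-0.1172  0.2166]
mark [0.3754 0.0766 0.034 ] [-0.1306  0.1042]
handletip [0.6658 0.0295 0.122 ] [0.1565 0.0401]
pTL [ 0.5557 -0.0683  0.04  ] [ 0.0408 -0.0511]
pTR [ 0.5647 -0.2194  0.04  ] [ 0.041  -0.2024]
pBR [ 0.4663 -0.2236  0.04  ] [-0.0575 -0.2008]
pBL [ 0.4586 -0.0732  0.04  ] [-0.0564 -0.0502]
bin [0.46533951 0.49629186 0.04      ]
roll [ 0.77973905 -0.16420863  0.04      ]
driver [ 0.45375124 -0.55031952  0.04      ]
[-0.02018217  0.53153844  1.89421667]
```

drive_tool(deltas=[[[26, -31, 0, 0.0754], [52, -61, 0, 0.1508], [77, -92, 0, 0.2262], [102, -122, 0, 0.3016], [128, -153, 0, 0.377]]])

```text
t: 0.52
tcp_pos: [0.3152, -0.3719, 0.2309]
tool_rot: [1.0, 0.027, -0.0, -0.0]
force: [0.7, -0.3, 0.0]
finger_gap: 0.997
gripper_force: 0.0
```

drive_tool(deltas=[[[12, -37, 0, 0], [24, -74, 0, 0], [37, -111, 0, 0], [50, -148, 0, 0], [62, -186, 0, 0]]])

```text
t: 0.93
tcp_pos: [0.3664, -0.1828, 0.2313]
tool_rot: [1.0, 0.029, 0.0, 0.0]
force: [1.0, -0.6, 0.6]
finger_gap: 1.002
gripper_force: 0.0
```

drive_tool(deltas=[[[12, -37, 0, 0], [24, -74, 0, 0], [37, -111, 0, 0], [50, -148, 0, 0], [62, -186, 0, 0]]])

```text
t: 1.35
tcp_pos: [0.4174, 0.0067, 0.2313]
tool_rot: [1.0, 0.029, 0.0, 0.0]
force: [0.9, 0.1, -0.5]
finger_gap: 0.999
gripper_force: 0.0
```

Run:
```python
from h import *
s=manip.sense();cm=vision.camera_model("wrist");cv2.imwrite("pics/w1.png",vision.snapshot("wrist")[:,:,::-1])
np.save("w1.npy",cm,allow_pickle=True)
q=s['tool_rot'];print(s['t'],s['tcp_pos'],q,2*np.arctan2(q[1],q[0]),s['force'])
R=cv2.Rodrigues(np.array(cm['rvec'],float))[0];print(-R.T@np.array(cm['tvec']).ravel(),R[2])
```

```text
1.35 [0.41736253 0.00668105 0.23131806] [9.99571590e-01 2.92681000e-02 1.02231160e-04 6.56305043e-05] 0.058544560865994036 [ 0.91657409  0.08523097 -0.5148269 ]
[0.49800628 0.01204704 0.37366416] [-0.31055753 -0.01846417 -0.95037524]
```

View pics/w1.png

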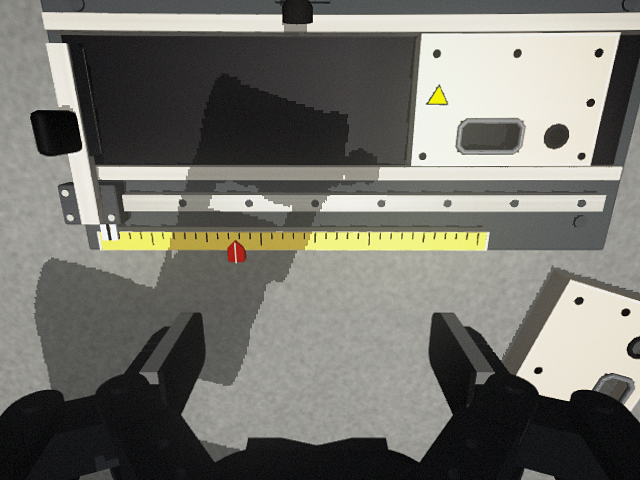

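The wrist view shows the pointer tip at about (111,239) and the red clip's tip at (236,241). The panel's front edge runs from (421,34) to (414,164), the grip top is around (53,125), and the stop block edge is near (75,43)–(98,222).

```bash
cat >> h.py <<'E'
YAW=0.0588; O=np.array([.51188,-.01977])+rot(YAW)@[.0117,0]
def tj(w): return rot(YAW).T@(np.array(w)[:2]-O)
E
python3 - <<'E'
from h import *
cm=np.load("w1.npy",allow_pickle=True).item()
for nm,c,z in [("pointer",(111.5,239),.034),("mark",(236,241),.034),("gripTL",(32,112),.085),("gripTR",(72,108),.085),("gripBL",(39,155),.085),("pFL",(421,34),.04),("pFR",(414,164),.04),("pBL",(620,33),.04),("pBR",(592,165),.04),("faceTop",(67,43),.046),("faceBot",(97,165),.046)]:
    w=ray(0,c,z,cm);print(nm,w.round(4),tj(w).round(4))
im=cv2.imread("pics/w1.png");a=cv2.resize(im[95:265,20:270],None,fx=3.2,fy=3.2,interpolation=cv2.INTER_CUBIC);cv2.imwrite("pics/w1c.png",a)
E
```

```text
pointer [0.376  0.1918 0.034 ] [-0.1349  0.2192]
mark [0.3806 0.079  0.034 ] [-0.1369  0.1063]
gripTL [0.4849 0.2095 0.085 ] [-0.0252  0.2305]
gripTR [0.4893 0.1817 0.085 ] [-0.0224  0.2025]
gripBL [0.4555 0.2096 0.085 ] [-0.0545  0.2323]
pFL [ 0.5578 -0.0645  0.04  ] [ 0.0315 -0.0473]
pFR [ 0.4601 -0.0727  0.04  ] [-0.0665 -0.0498]
pBL [ 0.566  -0.2143  0.04  ] [ 0.0309 -0.1973]
pBR [ 0.4674 -0.2215  0.04  ] [-0.0679 -0.1987]
faceTop [0.5345 0.2017 0.046 ] [0.0239 0.2198]
faceBot [0.4445 0.1905 0.046 ] [-0.0666  0.2139]
```

View pics/w1c.png

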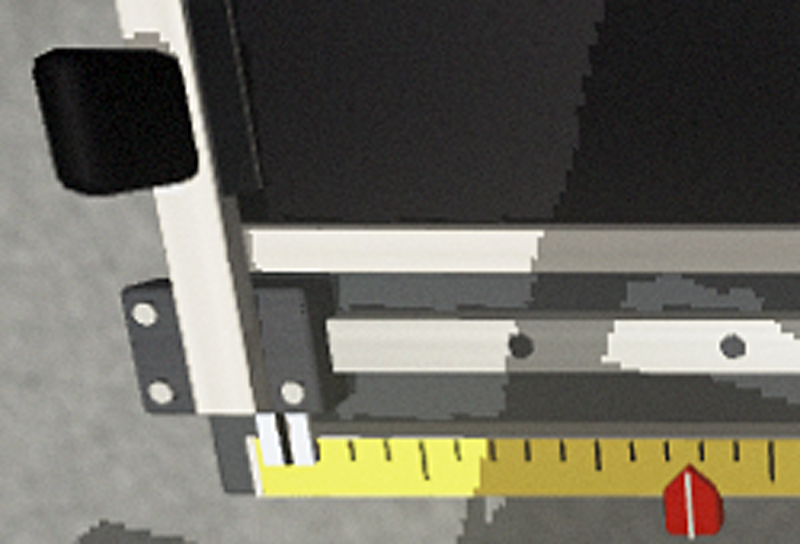

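drive_tool(deltas=[[[13, -38, 0, 0], [26, -76, 5, 0], [39, -114, 10, 0], [52, -152, 15, 0], [64, -190, 20, 0]]], jaw=60)

```text
t: 1.82
tcp_pos: [0.4701, 0.2, 0.2109]
tool_rot: [1.0, 0.029, -0.0, 0.0]
force: [1.1, -0.1, 0.6]
finger_gap: 0.703
gripper_force: 0.0
```

drive_tool(deltas=[[[0, -5, 35, 0], [0, -5, 70, 0], [0, -5, 100, 0], [0, -5, 125, 0], [0, -5, 125, 0]]])

```text
t: 2.23
tcp_pos: [0.466, 0.2024, 0.0819]
tool_rot: [1.0, 0.03, -0.005, 0.001]
force: [0.4, 0.1, -0.6]
finger_gap: 0.699
gripper_force: 0.0
```

Run:
```python
from h import *
s=manip.sense();cm=vision.camera_model("wrist");cv2.imwrite("pics/w2.png",vision.snapshot("wrist")[:,:,::-1])
np.save("w2.npy",cm,allow_pickle=True);print(s['t'],s['tcp_pos'],tj(s['tcp_pos']),s['finger_gap'],s['force'])
```

```text
2.2333 [0.46602811 0.20242047 0.0818536 ] [-0.04441538  0.22450101] 0.6994485710791551 [ 0.44162256  0.14191151 -0.59819277]
```

View pics/w2.png

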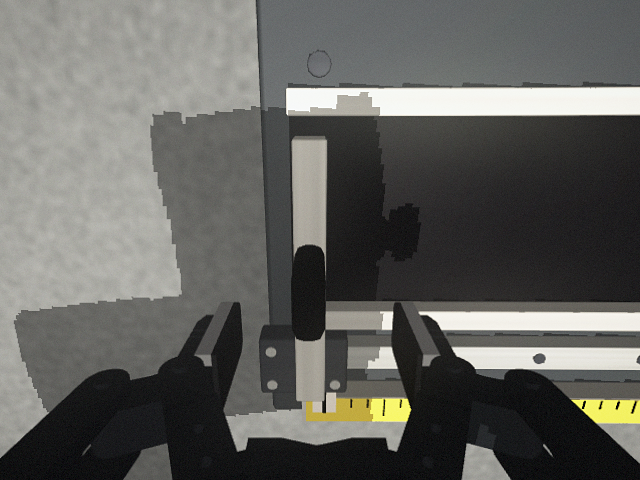

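The fingers straddle the grip, which shows at columns 292–326, rows 246–340. I'll check the x alignment numerically.

Run:
```python
from h import *
cm=np.load("w2.npy",allow_pickle=True).item()
print(proj(0,[.4660,.2024,.0819],cm))
for nm,c,z in [("gripTop",(309,246),.085),("gripBotNear",(309,340),.046),("gL",(293,265),.085),("gR",(326,265),.085),("blockL",(292,170),.046),("blockR",(326,170),.046),("ptr",(325,412),.034)]:print(nm,tj(ray(0,c,z,cm)).round(4))
```

```text
[[318.1273781  318.13198976]]
gripTop [-0.0119  0.228 ]
gripBotNear [-0.0783  0.229 ]
gL [-0.0196  0.2341]
gR [-0.0196  0.2215]
blockL [0.0106 0.2362]
blockR [0.0106 0.2208]
ptr [-0.1361  0.22  ]
```

Run:
```python
from h import *
s=manip.sense();cm=vision.camera_model("wrist");im=vision.snapshot("wrist")
print(s['tcp_pos'],s['tool_rot'],tj(s['tcp_pos']))
g=im.mean(2)
print("col450",[(i,int(g[i,450])) for i in list(range(84,120,3))+list(range(296,316,2))])
print("col309",[(i,int(g[i,309])) for i in range(130,360,6)])
for r in(115,):print(tj(ray(0,(450,r),.04,cm)))
print(tj(ray(0,(450,302),.032,cm)),proj(0,s['tcp_pos'],cm))
for r in (246,340):print(tj(ray(0,(309,r),.085,cm)))
```

```text
[0.46753408 0.20266179 0.08405107] [ 9.99560772e-01  2.94344017e-02 -3.40069329e-03  5.59995022e-04] [-0.04289782  0.22465342]
col450 [(84, 115), (87, 113), (90, 81), (93, 239), (96, 245), (99, 245), (102, 245), (105, 244), (108, 244), (111, 245), (114, 245), (117, 247), (296, 44), (298, 41), (300, 37), (302, 62), (304, 100), (306, 101), (308, 101), (310, 96), (312, 168), (314, 241)]
col309 [(130, 55), (136, 49), (142, 101), (148, 171), (154, 174), (160, 171), (166, 168), (172, 171), (178, 170), (184, 171), (190, 166), (196, 168), (202, 167), (208, 168), (214, 168), (220, 168), (226, 164), (232, 167), (238, 163), (244, 166), (250, 21), (256, 22), (262, 14), (268, 25), (274, 20), (280, 23), (286, 19), (292, 23), (298, 24), (304, 26), (310, 29), (316, 24), (322, 22), (328, 20), (334, 25), (340, 17), (346, 159), (352, 153), (358, 157)]
[0.03562247 0.16486885]
[-0.0628996   0.15156134] [[318.08980462 318.04864251]]
[-0.01118515  0.22816226]
[-0.05265661  0.22842914]
```

drive_tool(deltas=[[[6, -3, 10, 0], [6, -3, 20, 0], [6, -3, 28, 0], [6, -3, 28, 0]]])

```text
t: 2.67
tcp_pos: [0.475, 0.2064, 0.0575]
tool_rot: [1.0, 0.029, -0.001, 0.0]
force: [-0.0, 0.1, -0.6]
finger_gap: 0.707
gripper_force: 0.0
```

drive_tool(deltas=[[[0, 0, 0, 0], [0, 0, 0, 0], [0, 0, 0, 0], [0, 0, 0, 0], [0, 0, 0, 0]]], jaw=5, force=40)

```text
t: 3.08
tcp_pos: [0.4757, 0.2066, 0.0588]
tool_rot: [1.0, 0.029, 0.0, -0.0]
force: [0.1, -0.1, 2.7]
finger_gap: 0.154
gripper_force: 39.6
```

drive_tool(deltas=[[[0, 0, 0, 0], [0, 0, 0, 0]]])

```text
t: 3.25
tcp_pos: [0.4757, 0.2066, 0.0588]
tool_rot: [1.0, 0.029, 0.0, -0.0]
force: [-0.4, -0.9, 5.8]
finger_gap: 0.152
gripper_force: 39.9
```

drive_tool(deltas=[[[0, 8, 0, 0], [0, 20, 0, 0], [0, 32, 0, 0], [0, 44, 0, 0], [0, 56, 0, 0]]])

```text
t: 3.67
tcp_pos: [0.4788, 0.1519, 0.0588]
tool_rot: [1.0, 0.029, 0.001, -0.001]
force: [-1.8, 8.8, 5.8]
finger_gap: 0.159
gripper_force: 40.2
```

drive_tool(deltas=[[[0, 14, 0, 0], [0, 28, 0, 0], [0, 40, 0, 0], [0, 50, 0, 0], [0, 55, 0, 0]]])

```text
t: 4.08
tcp_pos: [0.482, 0.0961, 0.0588]
tool_rot: [1.0, 0.028, 0.0, -0.001]
force: [-0.8, 7.2, 5.8]
finger_gap: 0.159
gripper_force: 40.3
```

drive_tool(deltas=[[[0, 0, 0, 0], [0, 0, 0, 0], [0, 0, 0, 0]]])

```text
t: 4.33
tcp_pos: [0.4821, 0.0955, 0.0588]
tool_rot: [1.0, 0.029, 0.0, 0.0]
force: [-1.4, -1.8, 5.8]
finger_gap: 0.156
gripper_force: 40.3
```

Run:
```python
from h import *
s=manip.sense();cm=vision.camera_model("wrist");im=vision.snapshot("wrist")[:,:,::-1]
cv2.imwrite("pics/w3.png",im)
np.save("w3.npy",cm,allow_pickle=True);print(s['t'],s['tcp_pos'],tj(s['tcp_pos']),s['finger_gap'],s['force'])
p=proj(0,[[*(O+rot(YAW)@[-.137,.107]),.034]],cm)[0];print(p)
a=max(0,int(p[0])-70);b=min(440,int(p[1])-40)
print(a,b);cv2.imwrite("pics/w3c.png",cv2.resize(im[b:b+80,a:a+140],None,fx=5,fy=5,interpolation=cv2.INTER_CUBIC))
```

```text
4.3333 [0.48205447 0.09551695 0.05880476] [-0.03469902  0.11684044] 0.15589565619877815 [-1.38334074 -1.79104507  5.79841193]
[335.71443393 460.94071318]
265 420
```

View pics/w3c.png

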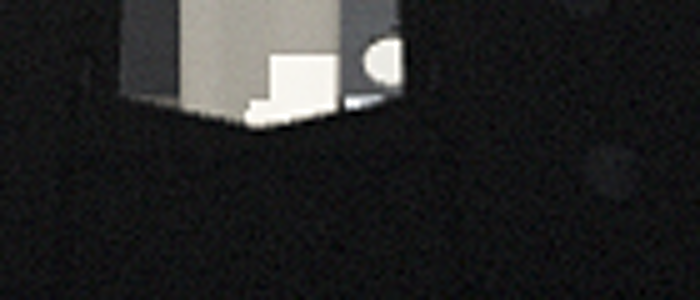

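drive_tool(deltas=[[[0, 1.5, 0, 0], [0, 1.5, 0, 0], [0, 1.5, 0, 0], [0, 1.5, 0, 0]]])

```text
t: 4.72
tcp_pos: [0.4821, 0.0949, 0.0588]
tool_rot: [1.0, 0.029, 0.0, -0.001]
force: [-0.7, 3.7, 7.1]
finger_gap: 0.159
gripper_force: 40.3
```

drive_tool(deltas=[[[0, 0, 0, 0], [0, 0, 0, 0], [0, 0, 0, 0], [0, 0, 0, 0]]], jaw=45)

```text
t: 5.05
tcp_pos: [0.4821, 0.0942, 0.0581]
tool_rot: [1.0, 0.029, -0.0, 0.0]
force: [0.4, -0.6, 0.0]
finger_gap: 0.525
gripper_force: 0.0
```

drive_tool(deltas=[[[0, 0, -35, 0], [-10, 0, -75, 0], [-25, 0, -115, 0], [-45, 0, -150, 0], [-65, 0, -175, 0]]])

```text
t: 5.47
tcp_pos: [0.4176, 0.0903, 0.2359]
tool_rot: [1.0, 0.029, 0.002, 0.0]
force: [0.9, 0.6, -0.2]
finger_gap: 0.528
gripper_force: 0.0
```

drive_tool(deltas=[[[0, 0, 0, 0], [0, 0, 0, 0], [0, 0, 0, 0]]])

```text
t: 5.72
tcp_pos: [0.4174, 0.0904, 0.233]
tool_rot: [1.0, 0.029, 0.0, 0.0]
force: [-0.5, 0.8, -0.3]
finger_gap: 0.528
gripper_force: 0.0
```

Run:
```python
from h import *
s=manip.sense();cm=vision.camera_model("wrist");im=vision.snapshot("wrist")[:,:,::-1]
cv2.imwrite("pics/w4.png",im)
np.save("w4.npy",cm,allow_pickle=True);print(s['t'],s['tcp_pos'],tj(s['tcp_pos']),s['finger_gap'],s['force'])
p=proj(0,[[*(O+rot(YAW)@[-.137,.107]),.034]],cm)[0];print(p)
a=max(0,int(p[0])-70);b=min(380,int(p[1])-60)
print(a,b);cv2.imwrite("pics/w4c.png",cv2.resize(im[b:b+100,a:a+140],None,fx=5.6,fy=5.6,interpolation=cv2.INTER_CUBIC))
```

```text
5.7167 [0.41743054 0.09037022 0.23299992] [-0.09951372  0.1155003 ] 0.5280879647611076 [-0.53376759  0.82401582 -0.31270111]
[326.39105634 245.58930672]
256 185
```

View pics/w4c.png

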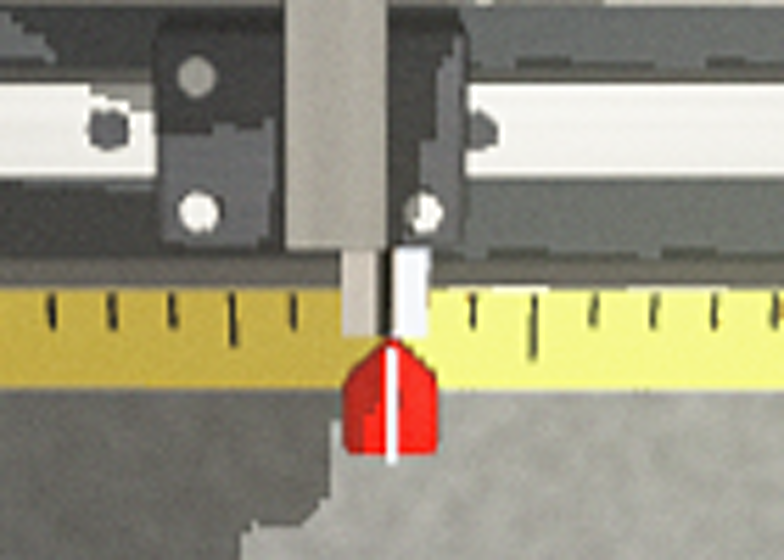

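The pointer line is at x 386 and the mark line at x 391 in the crop (about 6 px/mm), so the stop is under 1 mm off. Next is the panel: shut the fingers and go down behind it.

drive_tool(deltas=[[[9, 38, 0, 0], [18, 76, 0, 0], [27, 114, 0, 0], [36, 152, 0, 0], [45, 190, 0, 0]]], jaw=0)

```text
t: 6.18
tcp_pos: [0.4736, -0.0984, 0.2313]
tool_rot: [1.0, 0.029, -0.001, -0.001]
force: [1.1, 0.4, 0.3]
finger_gap: -0.002
gripper_force: 0.0
```

drive_tool(deltas=[[[9, 38, 0, 0], [18, 76, 0, 0], [27, 114, 0, 0], [36, 150, 20, 0], [37, 150, 55, 0]]])

```text
t: 6.6
tcp_pos: [0.5249, -0.2543, 0.1793]
tool_rot: [1.0, 0.027, 0.005, 0.005]
force: [2.0, -0.4, -1.2]
finger_gap: 0.0
gripper_force: 0.0
```

drive_tool(deltas=[[[0, 0, 35, 0], [0, 0, 65, 0], [0, 0, 85, 0], [0, 0, 95, 0], [0, 0, 95, 0]]])

```text
t: 7.02
tcp_pos: [0.5172, -0.243, 0.079]
tool_rot: [1.0, 0.029, -0.003, -0.002]
force: [0.3, 0.2, -0.0]
finger_gap: 0.001
gripper_force: 0.0
```

Run:
```python
from h import *
s=manip.sense();cm=vision.camera_model("wrist");im=vision.snapshot("wrist")[:,:,::-1]
cv2.imwrite("pics/w5.png",im)
np.save("w5.npy",cm,allow_pickle=True);print(s['t'],s['tcp_pos'],tj(s['tcp_pos']),s['finger_gap'],s['force'])
c=np.load("w4.npy",allow_pickle=True).item()
for u,v in((386,337),(391,340)): print(tj(ray(0,(256+u/5.6,185+v/5.6),.034,c)))
```

```text
7.0167 [ 0.51721934 -0.24300739  0.07901899] [-0.01948869 -0.22316536] 0.0012818234292667802 [ 0.27780442  0.20914326 -0.02692178]
[-0.13659732  0.10835465]
[-0.13712191  0.10752586]
```

View pics/w5.png

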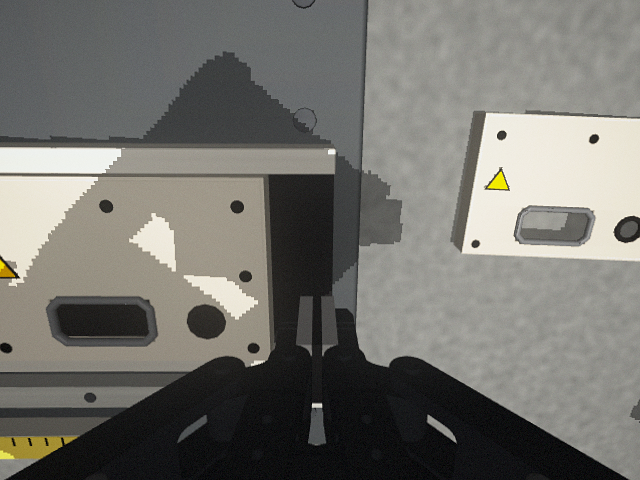

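The panel's back edge is at column ~268, and the shut fingers, at columns 298–337, stand behind it in the clear. Down next.

drive_tool(deltas=[[[0, 0, 20, 0], [0, 0, 38, 0], [0, 0, 48, 0], [0, 0, 50, 0], [0, 0, 50, 0]]])

```text
t: 7.48
tcp_pos: [0.5194, -0.2443, 0.0336]
tool_rot: [1.0, 0.029, 0.0, 0.0]
force: [0.0, -0.3, -0.4]
finger_gap: 0.001
gripper_force: 0.0
```

drive_tool(deltas=[[[0, -3, 0, 0], [0, -6, 0, 0], [0, -9, 0, 0], [0, -12, 0, 0], [0, -15, 0, 0]]])

```text
t: 7.9
tcp_pos: [0.5184, -0.2288, 0.0339]
tool_rot: [1.0, 0.03, 0.0, 0.0]
force: [-0.7, 1.1, 0.6]
finger_gap: -0.003
gripper_force: 0.0
```

Run:
```python
from h import *
s=manip.sense();cm=vision.camera_model("wrist");im=vision.snapshot("wrist")[:,:,::-1]
cv2.imwrite("pics/w6.png",im)
np.save("w6.npy",cm,allow_pickle=True);print(s['t'],s['tcp_pos'],tj(s['tcp_pos']),s['force'])
c=np.load("w5.npy",allow_pickle=True).item()
for u,v in((267,200),(269,340)): print(tj(ray(0,(u,v),.04,c)))
```

```text
7.9 [ 0.51835431 -0.22881788  0.0338665 ] [-0.01752181 -0.20906707] [-0.74557579  1.1052312   0.55331561]
[ 0.02104977 -0.19894738]
[-0.05526245 -0.19691316]
```

drive_tool(deltas=[[[0, -2, 3, 0], [0, -6, 5, 0], [0, -14, 5, 0], [0, -24, 5, 0], [0, -36, 5, 0]]])

```text
t: 8.37
tcp_pos: [0.5206, -0.2024, 0.0333]
tool_rot: [0.999, 0.031, 0.006, 0.008]
force: [-8.9, -20.6, 23.8]
finger_gap: 0.001
gripper_force: 31.2
```

drive_tool(deltas=[[[0, -12, 0, 0], [0, -24, 0, 0], [0, -36, 0, 0], [0, -48, 0, 0], [0, -60, 0, 0]]])

```text
t: 8.78
tcp_pos: [0.5171, -0.1414, 0.0333]
tool_rot: [0.999, 0.031, 0.006, 0.007]
force: [-8.9, -22.7, 28.1]
finger_gap: -0.0
gripper_force: 33.0
```

drive_tool(deltas=[[[0, -11, 0, 0], [0, -20, 0, 0], [0, -28, 0, 0], [0, -34, 0, 0], [0, -38, 0, 0]]])

```text
t: 9.2
tcp_pos: [0.5148, -0.1025, 0.0332]
tool_rot: [0.999, 0.032, 0.006, 0.006]
force: [-8.3, -23.4, 29.4]
finger_gap: 0.003
gripper_force: 33.7
```

drive_tool(deltas=[[[0, -2, 0, 0], [0, -4, 0, 0], [0, -5, 0, 0], [0, -6, 0, 0]]])

```text
t: 9.53
tcp_pos: [0.5145, -0.097, 0.0332]
tool_rot: [0.999, 0.031, 0.006, 0.006]
force: [-8.8, -23.8, 30.1]
finger_gap: 0.002
gripper_force: 33.9
```

Run:
```python
from h import *
s=manip.sense();cm=vision.camera_model("wrist");im=vision.snapshot("wrist")[:,:,::-1]
cv2.imwrite("pics/w7.png",im)
np.save("w7.npy",cm,allow_pickle=True);print(s['t'],s['tcp_pos'],tj(s['tcp_pos']),s['force'])
```

```text
9.5333 [ 0.51452358 -0.09702301  0.03323107] [-0.01360085 -0.07727486] [ -8.81678061 -23.84730151  30.12789663]
```

View pics/w7.png

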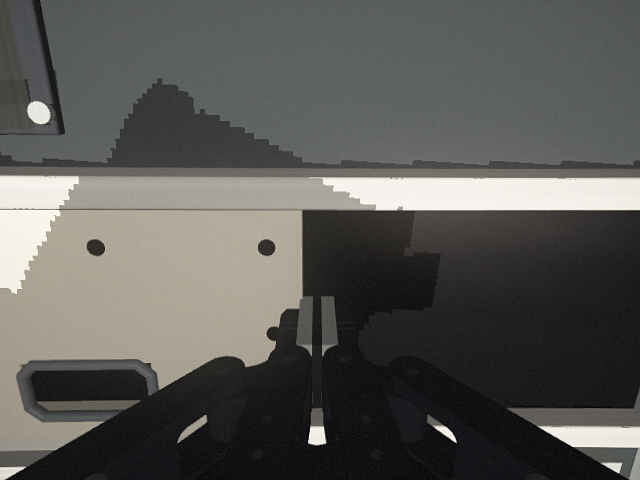

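The panel's back edge is at column ~302, against the fingers, but Fz is 30 N. With the gripper shut, the tips reach ~13 mm past the TCP and rub the slideway, so I'll back off, lift, then continue.

drive_tool(deltas=[[[0, 2, -4, 0], [0, 3, -10, 0], [0, 3, -13, 0], [0, 3, -13, 0], [0, 3, -13, 0]]])

```text
t: 10.0
tcp_pos: [0.5097, -0.0916, 0.041]
tool_rot: [1.0, 0.03, -0.0, -0.0]
force: [-0.2, 0.7, -0.7]
finger_gap: -0.002
gripper_force: 0.0
```

Run:
```python
from h import *
s=manip.sense();cm=vision.camera_model("wrist");im=vision.snapshot("wrist")[:,:,::-1]
cv2.imwrite("pics/w8.png",im)
np.save("w8.npy",cm,allow_pickle=True);print(s['t'],s['tcp_pos'],tj(s['tcp_pos']),s['force'])
g=im.mean(2);print(g[225:255,285:330].mean(0).round().astype(int))
c=np.load("w7.npy",allow_pickle=True).item();print(tj(ray(0,(302,240),.04,c)))
for u in(300,305): print(tj(ray(0,(u,240),.04,cm)))
```

```text
10.0 [ 0.50967556 -0.09159987  0.04104174] [-0.01812179 -0.07157618] [-0.22839402  0.70555452 -0.66302296]
[166 167 167 167 167 167 167 167 167 166 166 166 166 166 166 166 165 162
 161 167 169 147  79  41  41  42  41  41  42  40  40  39  40  39  39  39
  39  39  38  38  38  37  37  37  37]
[ 0.02217715 -0.07108184]
[ 0.01525632 -0.064525  ]
[ 0.01525694 -0.06645717]
```

drive_tool(deltas=[[[0, -5, 0, 0], [0, -11, 0, 0], [0, -16, 0, 0], [0, -19, 0, 0], [0, -20, 0, 0]]])

```text
t: 10.47
tcp_pos: [0.5085, -0.0713, 0.0411]
tool_rot: [1.0, 0.03, -0.0, -0.0]
force: [0.1, 0.4, 0.3]
finger_gap: -0.005
gripper_force: 0.0
```

drive_tool(deltas=[[[0, -1, 0, 0], [0, -2, 0, 0], [0, -2, 0, 0]]])

```text
t: 10.72
tcp_pos: [0.5089, -0.0703, 0.0413]
tool_rot: [1.0, 0.029, 0.0, 0.0]
force: [0.7, 0.4, 1.1]
finger_gap: -0.0
gripper_force: 0.0
```

```bash
cat > see.py <<'E'
import sys
from h import *
n=sys.argv[1]
s=manip.sense();cm=vision.camera_model("wrist");im=vision.snapshot("wrist")[:,:,::-1]
cv2.imwrite(f"pics/{n}.png",im);np.save(f"{n}.npy",cm,allow_pickle=True)
g=im[225:255].mean((0,2))
e=250+np.argmin(np.diff(g[250:340]));print(s['t'],s['tcp_pos'].round(4),tj(s['tcp_pos']).round(4),s['force'].round(2),e,tj(ray(0,(e+.5,240),.04,cm)).round(4))
E
python3 see.py w9
```

```text
10.7167 [ 0.5089 -0.0703  0.0413] [-0.0177 -0.0503] [0.68 0.4  1.07] 319 [ 0.0156 -0.0508]
```

Run:
```python
from h import *
for n in("w8","w9"):
    cm=np.load(n+".npy",allow_pickle=True).item();im=cv2.imread(f"pics/{n}.png")
    print(n)
    for r in(212,225,240,255,270,285,300,320,340):print(r,im[r-1:r+2,240:350:4].mean((0,2)).round().astype(int))
```

```text
w8
212 [170 168 169 168 167 170 169 168 168 168 170 169 168 170 167 168 169  42
  45  44  41  41  42  41  41  40  42  43]
225 [169 168 167 168 169 167 169 108  63 103 169 165 167 169 169 169 168  43
  44  41  43  37  39  39  39  39  34  36]
240 [167 169 168 168 166 168 168 163 116 132 168 165 167 169 168 165 166  40
  41  38  37  39  37  40  36  35  35  32]
255 [165 166 167 167 166 167 169 167 166 167 166 166 168 166 165 163 165  41
  39  37  38  37  34  33  33  31  29  30]
270 [166 167 165 166 166 166 166 166 166 165 167 165 166 163 164 166 162  40
  38  35  33  31  35  30  28  27  28  30]
285 [165 166 166 165 163 164 165 165 164 165 164 162 165 165 163 163 162  36
  38  35  32  33  29  26  25  27  29  22]
300 [164 164 164 162 163 164 165 163 162 162 162 163 163 161 161  88  88  89
  75  31  29  85  84  85  26  28  27  22]
320 [162 161 162 162 161 162 161 161 163  56  40  39  41  38  34  91  86  87
  48  31  27  85  83  82  33  27  27  26]
340 [160 159 159 159 158 159 160 162 159  78  36  36  33  35  79  87  84  84
  29  26  21  83  83  81  83  26  23  21]
w9
212 [166 164 167 165 16
[... 347 characters left out ...]
165 165 164 165 166 166 167 166 163 166 166 166 165 166 165 165
 165 167 163 166 166 164 165 163 164 165]
270 [164 164 165 165 165 164 163 166 164 165 165 162 167 166 162 164 165 164
 166 163 164 165 163 163 163 165 163 163]
285 [163 164 163 161 164 162 164 162 165 164 164 164 164 163 163 164 164 163
 164 162 163 163 162 162 161 162 162 161]
300 [163 162 162 161 162 163 161 163 160 161 161 161 161 160 160  89  91  91
  79  40  36  90  90  87 161 159 160 159]
320 [159 161 159 159 160 159 160 160 162 159  42  45  42  39  39  87  89  88
  50  37  33  86  85  84  37  34  33  29]
340 [158 158 160 159 159 159 158 156 156  79  36  42  37  32  77  85  84  84
  30  28  28  83  84  82  83  26  27  25]
```

Profiles in w8 and w9 show the fingers slid over the panel, so at TCP z 0.041 they are just above its top and the tips end at the TCP. I'll retreat behind it and feel for the height.

drive_tool(deltas=[[[0, 0, -4, 0], [0, 12, -4, 0], [0, 24, -4, 0], [0, 36, -4, 0], [0, 42, -4, 0]]])

```text
t: 11.18
tcp_pos: [0.5121, -0.115, 0.0455]
tool_rot: [1.0, 0.028, 0.001, 0.001]
force: [0.0, -0.0, 0.4]
finger_gap: 0.001
gripper_force: 0.0
```

drive_tool(deltas=[[[0, 0, 5, 0], [0, 0, 10, 0], [0, 0, 12, 0], [0, 0, 12, 0], [0, 0, 12, 0]]])

```text
t: 11.6
tcp_pos: [0.5108, -0.1117, 0.0328]
tool_rot: [1.0, 0.03, -0.001, -0.0]
force: [0.1, -0.5, 0.6]
finger_gap: -0.001
gripper_force: 0.0
```

drive_tool(deltas=[[[0, 0, 2, 0], [0, 0, 4, 0], [0, 0, 4, 0], [0, 0, 4, 0]]])

```text
t: 11.93
tcp_pos: [0.5112, -0.1121, 0.0292]
tool_rot: [1.0, 0.03, -0.0, -0.0]
force: [0.0, 0.5, 0.4]
finger_gap: -0.004
gripper_force: 0.0
```

```bash
python3 see.py w10;python3 - <<'E'
import cv2
im=cv2.imread("pics/w10.png")
for r in(212,240,255,270,285,300,320,340):print(r,im[r-1:r+2,200:350:5].mean((0,2)).round().astype(int))
E
```

```text
11.9333 [ 0.5112 -0.1121  0.0292] [-0.0178 -0.0922] [0.01 0.47 0.38] 255 [ 0.0195 -0.0699]
212 [167 171 168 168 168 169 170 167 167 174  91  48  43  44  39  40  42  41
  38  39  40  39  40  38  40  40  44  40  44  47]
240 [169  48  48  48 166 165 168 167 166 167  90  94  40  38  36  37  38  31
  32  28  33  26  32  30  31  31  30  32  35  33]
255 [166 167 168 169 167 168 167 168 167 164  90  92  40  40  33  33  33  30
  29  31  28  26  25  26  25  23  26  24  27  25]
270 [168 165 166 168 167 167 165 167 164 161  91  90  37  35  33  32  31  29
  25  29  26  24  23  25  24  20  22  21  22  23]
285 [164 167 168 167 166 166 166 165 164 162  99  89  37  35  33  32  32  27
  28  24  25  23  24  23  22  20  21  23  21  18]
300 [165 166 166 165 165 165 164 165 166 161 166  88  37  32  34  30  31  28
  25  27  82  83  82  19  17  81  81  17  20  20]
320 [162 161 164 162 164 161 163 161 164 162 164  91  32  33  33  32  29  31
  28  27  81  80  83  21  17  83  84  86  18  18]
340 [163 161 160 160 163 151 163 162 162 160 160  87  91  32  29  27  28  28
  26  21  79  82  80  19  18  82  80  81  23  20]
```

drive_tool(deltas=[[[0, 0, 3, 0], [0, 0, 5, 0], [0, 0, 5, 0], [0, 0, 5, 0]]])

```text
t: 12.32
tcp_pos: [0.5111, -0.1123, 0.0241]
tool_rot: [1.0, 0.029, -0.0, -0.0]
force: [-0.7, 0.3, 0.1]
finger_gap: -0.002
gripper_force: 0.0
```

drive_tool(deltas=[[[0, -4, 0, 0], [0, -8, 0, 0], [0, -12, 0, 0], [0, -15, 0, 0], [0, -17, 0, 0]]])

```text
t: 12.73
tcp_pos: [0.5104, -0.095, 0.0244]
tool_rot: [1.0, 0.03, 0.0, 0.0]
force: [0.6, -1.5, -1.3]
finger_gap: -0.002
gripper_force: 0.7
```

```bash
python3 see.py w11
```

```text
12.7333 [ 0.5104 -0.095   0.0244] [-0.0176 -0.075 ] [ 0.61 -1.54 -1.26] 277 [ 0.0213 -0.061 ]
```

drive_tool(deltas=[[[0, -4, 0, 0], [0, -8, 0, 0], [0, -12, 0, 0], [0, -14, 0, 0], [0, -15, 0, 0]]])

```text
t: 13.2
tcp_pos: [0.5094, -0.08, 0.0244]
tool_rot: [1.0, 0.03, -0.0, 0.0]
force: [0.7, -1.4, -0.0]
finger_gap: -0.001
gripper_force: 0.9
```

drive_tool(deltas=[[[0, -0.5, 0, 0], [0, -1, 0, 0], [0, -1, 0, 0]]])

```text
t: 13.45
tcp_pos: [0.5094, -0.0794, 0.0244]
tool_rot: [1.0, 0.029, 0.0, -0.0]
force: [0.3, -1.3, 0.2]
finger_gap: 0.003
gripper_force: 0.5
```

```bash
python3 see.py w12
```

```text
13.45 [ 0.5094 -0.0794  0.0244] [-0.0177 -0.0594] [ 0.32 -1.33  0.21] 276 [ 0.0212 -0.0451]
```

drive_tool(deltas=[[[0, -0.5, 0, 0], [0, -1, 0, 0], [0, -1, 0, 0]]])

```text
t: 13.75
tcp_pos: [0.5094, -0.0785, 0.0243]
tool_rot: [1.0, 0.029, 0.0, 0.0]
force: [1.0, -2.7, -0.1]
finger_gap: 0.003
gripper_force: 0.9
```

drive_tool(deltas=[[[0, -0.5, 0, 0], [0, -0.5, 0, 0], [0, -0.5, 0, 0]]])

```text
t: 14.0
tcp_pos: [0.5094, -0.078, 0.0243]
tool_rot: [1.0, 0.029, 0.0, 0.0]
force: [0.8, -1.7, 1.1]
finger_gap: -0.003
gripper_force: 1.0
```

drive_tool(deltas=[[[0, -0.5, 0, 0], [0, -0.5, 0, 0], [0, -0.5, 0, 0]]])

```text
t: 14.25
tcp_pos: [0.5093, -0.0774, 0.0243]
tool_rot: [1.0, 0.029, 0.0, 0.0]
force: [0.6, -1.2, 0.8]
finger_gap: 0.003
gripper_force: 1.0
```

drive_tool(deltas=[[[0, -0.5, 0, 0], [0, -0.5, 0, 0], [0, -0.5, 0, 0]]])

```text
t: 14.5
tcp_pos: [0.5092, -0.0769, 0.0243]
tool_rot: [1.0, 0.029, 0.0, 0.0]
force: [-0.1, -1.6, 1.3]
finger_gap: 0.003
gripper_force: 1.0
```

drive_tool(deltas=[[[0, -0.5, 0, 0], [0, -0.5, 0, 0], [0, -0.5, 0, 0]]])

```text
t: 14.75
tcp_pos: [0.5092, -0.0764, 0.0243]
tool_rot: [1.0, 0.029, 0.0, -0.0]
force: [0.5, -2.0, 1.5]
finger_gap: 0.004
gripper_force: 1.0
```

```bash
python3 see.py w13
```

```text
14.75 [ 0.5092 -0.0764  0.0243] [-0.0177 -0.0563] [ 0.51 -1.99  1.49] 276 [ 0.0212 -0.0421]
```

drive_tool(deltas=[[[0, -0.5, 0, 0], [0, -0.5, 0, 0], [0, -0.5, 0, 0]]])

```text
t: 15.05
tcp_pos: [0.5092, -0.0759, 0.0243]
tool_rot: [1.0, 0.029, 0.0, 0.0]
force: [0.8, -2.2, 1.8]
finger_gap: 0.0
gripper_force: 1.1
```

drive_tool(deltas=[[[0, -0.5, 0, 0], [0, -0.5, 0, 0], [0, -0.5, 0, 0]]])

```text
t: 15.3
tcp_pos: [0.5091, -0.0754, 0.0243]
tool_rot: [1.0, 0.029, 0.0, -0.0]
force: [0.1, -2.4, 1.7]
finger_gap: -0.001
gripper_force: 1.1
```

drive_tool(deltas=[[[0, -0.5, 0, 0], [0, -0.5, 0, 0], [0, -0.5, 0, 0]]])

```text
t: 15.55
tcp_pos: [0.5092, -0.0753, 0.0243]
tool_rot: [1.0, 0.029, 0.0, 0.0]
force: [-0.4, -4.9, 0.7]
finger_gap: -0.002
gripper_force: 2.3
```

drive_tool(deltas=[[[0, -0.5, 0, 0], [0, -0.5, 0, 0], [0, -0.5, 0, 0]]])

```text
t: 15.8
tcp_pos: [0.5092, -0.0752, 0.0243]
tool_rot: [1.0, 0.03, 0.0, 0.0]
force: [-1.0, -7.1, 1.7]
finger_gap: -0.001
gripper_force: 3.3
```

drive_tool(deltas=[[[0, 3, 0, 0], [0, 9, 0, 0], [0, 12, -15, 0], [0, 12, -50, 0], [0, 12, -90, 0]]])

```text
t: 16.22
tcp_pos: [0.5074, -0.0855, 0.113]
tool_rot: [1.0, 0.029, -0.004, -0.002]
force: [1.5, 0.2, 0.3]
finger_gap: 0.002
gripper_force: 0.0
```

drive_tool(deltas=[[[-10, -20, -30, 0], [-25, -50, -55, 0], [-40, -85, -80, 0], [-60, -120, -100, 0], [-72, -155, -112, 0]]])

```text
t: 16.63
tcp_pos: [0.4288, 0.0614, 0.2262]
tool_rot: [1.0, 0.029, 0.0, -0.0]
force: [0.6, 1.3, 0.8]
finger_gap: 0.001
gripper_force: 0.0
```

drive_tool(deltas=[[[-5, -28, -5, 0], [-5, -28, -5, 0], [-5, -28, -5, 0], [-5, -28, -5, 0]]])

```text
t: 16.97
tcp_pos: [0.4237, 0.0878, 0.2296]
tool_rot: [1.0, 0.03, -0.0, -0.0]
force: [-0.7, -0.4, -0.0]
finger_gap: 0.002
gripper_force: 0.0
```

Run:
```python
from h import *
s=manip.sense();cm=vision.camera_model("wrist");im=vision.snapshot("wrist")
cv2.imwrite("pics/w14.png",im[:,:,::-1]);np.save("w14.npy",cm,allow_pickle=True)
print(s['t'],s['tcp_pos'],tj(s['tcp_pos']))
I=im.astype(int);red=(I[:,:,0]>150)&(I[:,:,1]<70);ys,xs=np.nonzero(red);k=ys>200
m=(ys>200)&(ys<290)
r0=ys[m].min();mid=xs[m];print("red",r0,mid.min(),mid.max(),(mid.min()+mid.max())/2)
g=I.mean(2);c=int(mid.mean())
for r in range(r0-10,r0,2):print(r,g[r,c-14:c+15].astype(int))
# face/panel gap: rows across block and panel
for x,z in((0,.043),(-.05,.043)):
    p=proj(0,[*(O+rot(YAW)@[x,.108]),z],cm)[0];u,v=p.astype(int);print(p,g[v-1:v+2,u-30:u+20].mean(0).astype(int))
```

```text
16.9667 [0.42373003 0.08784472 0.22957938] [-0.09337352  0.11260897]
red 253 315 330 322.5
243 [105 105 105 103 105  99 174 177 178 175 180 186  70  37  45 181 181 174
 243 242 247 148 140 148 147 147 146 150 153]
245 [135 136 136 138 132 132 179 177 176 171 181 185  67  34  50 179 178 169
 242 242 246 169 201 203 201 203 203 206 139]
247 [132 134 137 135 130 128 176 176 174 179 176 184  68  37  45 176 237 231
 241 241 243 209 200 199 200 201 203 204 189]
249 [136 135 136 132 132 131 178 176 175 178 177 186  64  33  46 240 244 240
 239 240 241 215 200 199 200 200 199 204 173]
251 [134 132 133 134 131 134 182 177 180 179 179 185  70  29  47 253 249 244
 242 243 244 208 198 202 201 201 199 199 195]
[323.19093521  93.65719649] [ 68  69  68  68  72  70  71  71  63 124 247 240 238 239 239 239 238 239
 238 239 238 238 238 238 238 238 239 241 246 135 241 240 239 238 238 238
 239 237 238 239 238 238 237 238 238 238 238 237 239 238]
[322.84894877 158.15925807] [ 39  36  37  38  41  41  37  41  42  42  37  33  35  35  37  39  34  36
  40  36  40  40  38  39  38  42  39  41  40  73  98 147 150 155 153 153
 150 152 154 154 152 152 153 153 152 155 152 151 157 158]
```

Pointer and mark agree within 1 mm, and the panel-to-stop seam is one pixel (under 1 mm). Next is the clamp.

drive_tool(deltas=[[[40, 2, 0, 0], [80, 6, 0, 0], [118, 18, 0, 0], [156, 30, 0, 0], [194, 46, 0, 0]]])

```text
t: 17.43
tcp_pos: [0.6219, 0.0517, 0.2285]
tool_rot: [1.0, 0.029, -0.001, -0.0]
force: [0.5, 0.2, -0.2]
finger_gap: -0.0
gripper_force: 0.0
```

drive_tool(deltas=[[[36, 13, 0, 0], [72, 26, 0, 0], [80, 26, 10, 0], [82, 26, 20, 0], [82, 26, 20, 0]]])

```text
t: 17.85
tcp_pos: [0.7013, 0.031, 0.205]
tool_rot: [1.0, 0.028, -0.004, -0.001]
force: [-0.8, 0.8, -0.0]
finger_gap: 0.002
gripper_force: 0.0
```

Run:
```python
from h import *
s=manip.sense();print(s['t'],s['tcp_pos'],tj(s['tcp_pos']))
im=vision.snapshot("top").astype(int);ys,xs=np.nonzero((im[:,:,0]>150)&(im[:,:,1]<60));k=ys<230;print(len(xs[k]),xs[k].min() if k.any() else 0,xs[k].max() if k.any() else 0,ys[k].min() if k.any() else 0,ys[k].max() if k.any() else 0)
cm=vision.camera_model("wrist");im=vision.snapshot("wrist").astype(int);cv2.imwrite("pics/w15.png",im[:,:,::-1])
k=(im[:,:,0]>110)&(im[:,:,1]<60)&(im[:,:,2]<60);ys,xs=np.nonzero(k);print(len(xs),xs.min(),xs.max(),ys.min(),ys.max())
print(proj(0,[[*(O+rot(YAW)@[.145,.04]),.122],[*(O+rot(YAW)@[.110,.04]),.098]],cm))
for r in range(ys.min(),ys.max(),12):
    c=xs[ys==r]; 
    if len(c):print(r,c.min(),c.max())
```

```text
17.85 [0.70133445 0.03098975 0.20500306] [0.18040998 0.03953852]
0 0 0 0 0
171 298 323 287 304
[[318.19691427 299.1224925 ]
 [318.12564321 326.9517382 ]]
287 310 314
299 298 299[ WARN:0@2.065] global loadsave.cpp:1063 imwrite_ Unsupported depth image for selected encoder is fallbacked to CV_8U.
```

drive_tool(deltas=[[[0, -2, 35, 0], [0, -2, 65, 0], [0, -2, 88, 0], [0, -2, 100, 0], [0, -2, 100, 0]]])

```text
t: 18.37
tcp_pos: [0.7003, 0.035, 0.1071]
tool_rot: [1.0, 0.03, -0.003, -0.0]
force: [-0.4, 0.3, 0.0]
finger_gap: -0.001
gripper_force: 0.0
```

drive_tool(deltas=[[[-4, 0, 0, 0], [-10, 0, 0, 0], [-16, 0, 0, 0], [-20, 0, 0, 0], [-22, 0, 0, 0]]])

```text
t: 18.78
tcp_pos: [0.6823, 0.0329, 0.1118]
tool_rot: [1.0, 0.029, 0.002, 0.0]
force: [2.1, 0.7, 1.3]
finger_gap: -0.0
gripper_force: 1.4
```

Run:
```python
from h import *
s=manip.sense();print(s['t'],tj(s['tcp_pos']),s['tcp_pos'],s['force'])
```

```text
18.7833 [0.1615453  0.04260287] [0.68232229 0.03294019 0.11177354] [2.11607155 0.69880677 1.32557907]
```

drive_tool(deltas=[[[-5, 0, -1, 0], [-10, 0, -2, 0], [-15, 0, -3, 0], [-20, 0, -5, 0], [-25, 0, -7, 0]]])

```text
t: 19.2
tcp_pos: [0.6564, 0.0314, 0.1176]
tool_rot: [1.0, 0.029, 0.0, 0.0]
force: [1.2, 0.0, 1.3]
finger_gap: -0.004
gripper_force: 0.7
```

drive_tool(deltas=[[[-5, 0, -2, 0], [-10, 0, -4, 0], [-15, 0, -6, 0], [-20, 0, -8, 0], [-25, 0, -10, 0]]])

```text
t: 19.62
tcp_pos: [0.6302, 0.0301, 0.1265]
tool_rot: [1.0, 0.029, -0.001, -0.0]
force: [0.8, -0.4, -0.5]
finger_gap: 0.003
gripper_force: 0.2
```

Run:
```python
from h import *
s=manip.sense();print(s['t'],tj(s['tcp_pos']),s['tcp_pos'],s['force'])
```

```text
19.6167 [0.10936327 0.0428591 ] [0.63021538 0.03012945 0.12652099] [ 0.78287488 -0.39566416 -0.49052038]
```

drive_tool(deltas=[[[-4, 0, -1, 0], [-8, 0, -2, 0], [-11, 0, -3, 0], [-14, 0, -4, 0], [-16, 0, -4, 0]]])

```text
t: 20.03
tcp_pos: [0.6158, 0.0291, 0.1311]
tool_rot: [1.0, 0.029, 0.001, 0.0]
force: [1.6, 0.4, -0.1]
finger_gap: -0.006
gripper_force: 1.1
```

drive_tool(deltas=[[[-2, 0, 0, 0], [-4, 0, 0, 0], [-5, 0, 0, 0], [-6, 0, 0, 0], [-6, 0, 0, 0]]])

```text
t: 20.45
tcp_pos: [0.6123, 0.0287, 0.1322]
tool_rot: [1.0, 0.029, 0.003, 0.0]
force: [5.4, 1.1, 2.6]
finger_gap: -0.0
gripper_force: 2.6
```

drive_tool(deltas=[[[-1, 0, 0, 0], [-2, 0, 0, 0], [-3, 0, 0, 0], [-3, 0, 0, 0], [-3, 0, 0, 0]]])

```text
t: 20.87
tcp_pos: [0.6104, 0.0285, 0.1327]
tool_rot: [1.0, 0.029, 0.004, 0.0]
force: [5.9, 1.0, 4.5]
finger_gap: 0.001
gripper_force: 3.2
```

Run:
```python
from h import *
s=manip.sense();print(s['t'],tj(s['tcp_pos']),s['tcp_pos'],s['force'])
```

```text
20.8667 [0.08949044 0.04243062] [0.61040207 0.02853386 0.1326949 ] [5.85581305 1.00390587 4.46576794]
```

drive_tool(deltas=[[[-1, 0, 0, 0], [-2, 0, 0, 0], [-3, 0, 0, 0], [-3, 0, 0, 0], [-3, 0, 0, 0]]])

```text
t: 21.28
tcp_pos: [0.6073, 0.0282, 0.1327]
tool_rot: [1.0, 0.029, 0.004, 0.0]
force: [6.0, 1.7, 5.0]
finger_gap: 0.001
gripper_force: 3.1
```

drive_tool(deltas=[[[-1, 0, 0, 0], [-2, 0, 0, 0], [-3, 0, 0, 0], [-3, 0, 0, 0], [-3, 0, 0, 0]]])

```text
t: 21.7
tcp_pos: [0.6008, 0.0281, 0.131]
tool_rot: [1.0, 0.029, 0.0, 0.0]
force: [3.4, 0.9, 2.7]
finger_gap: -0.002
gripper_force: 1.6
```

drive_tool(deltas=[[[-1, 0, 0, 0], [-2, 0, 0, 0], [-3, 0, 0, 0], [-3, 0, 0, 0]]])

```text
t: 22.03
tcp_pos: [0.6005, 0.028, 0.1311]
tool_rot: [1.0, 0.029, 0.003, 0.0]
force: [8.2, 1.0, -0.3]
finger_gap: 0.002
gripper_force: 4.0
```

drive_tool(deltas=[[[-1, 0, 0, 0], [-2, 0, 0, 0], [-2, 0, 0, 0]]])

```text
t: 22.28
tcp_pos: [0.6004, 0.0279, 0.1312]
tool_rot: [1.0, 0.029, 0.005, 0.0]
force: [11.4, 1.3, -3.2]
finger_gap: 0.001
gripper_force: 5.6
```

The force now climbs with no motion, so the handle is at its end stop. I'll retreat and check.

drive_tool(deltas=[[[10, 0, 0, 0], [25, 0, 0, 0], [45, 0, 0, 0], [60, 0, -20, 0], [65, 0, -55, 0]]])

```text
t: 22.7
tcp_pos: [0.6571, 0.032, 0.1805]
tool_rot: [1.0, 0.029, -0.007, -0.001]
force: [0.1, 0.6, 0.4]
finger_gap: -0.005
gripper_force: 0.0
```

drive_tool(deltas=[[[0, 0, -35, 0], [0, 20, -65, 0], [-30, 45, -80, 0], [-60, 70, -80, 0], [-90, 95, -80, 0]]])

```text
t: 23.12
tcp_pos: [0.5736, -0.0687, 0.2659]
tool_rot: [1.0, 0.03, -0.002, -0.0]
force: [-0.8, -1.3, 0.9]
finger_gap: 0.001
gripper_force: 0.0
```

drive_tool(deltas=[[[-38, 0, 0, 0], [-76, 0, 0, 0], [-115, 0, 0, 0], [-150, 0, 0, 0], [-150, 0, 0, 0]]])

```text
t: 23.53
tcp_pos: [0.4158, -0.074, 0.2634]
tool_rot: [1.0, 0.029, -0.008, -0.003]
force: [-0.8, 0.4, -0.3]
finger_gap: -0.003
gripper_force: 0.0
```

drive_tool(deltas=[[[-25, -20, 0, 0], [-25, -20, 0, 0], [-25, -20, 0, 0], [-25, -20, 0, 0]]])

```text
t: 23.87
tcp_pos: [0.4001, -0.0585, 0.2656]
tool_rot: [1.0, 0.03, -0.001, -0.0]
force: [-0.1, 1.0, -0.2]
finger_gap: 0.003
gripper_force: 0.0
```

Run:
```python
from h import *
s=manip.sense();cm=vision.camera_model("wrist");im=vision.snapshot("wrist")
cv2.imwrite("pics/w16.png",im[:,:,::-1]);np.save("w16.npy",cm,allow_pickle=True)
print(s['t'],tj(s['tcp_pos']),s['tcp_pos'],s['force'])
I=im.astype(int);n,l,st,c=cv2.connectedComponentsWithStats(((I[:,:,0]>110)&(I[:,:,1]<60)&(I[:,:,2]<60)).astype(np.uint8))
for i in range(1,n):
    if st[i,4]>15:print(st[i],c[i])
P=lambda x,y,z:proj(0,[*(O+rot(YAW)@[x,y]),z],cm)[0]
print("mark",P(-.137,.1075,.034),"locked tip",P(.058,.04,.155),"open tip",P(.145,.04,.122))
g=I.mean(2)
u,v=P(-.137,.1075,.034).astype(int)
for r in range(v-10,v+8,3):print(r,g[r,u-16:u+17].astype(int))
for x in(.01,-.02,-.05):
    u,v=P(x,.108,.043).astype(int);print(x,u,v,g[v-1:v+2,max(u-30,0):u+20].mean(0).astype(int))
im=vision.snapshot("scene").astype(np.uint8);cv2.imwrite("pics/s2.png",im[:,:,::-1])
a=cv2.imread("pics/scene0.png").astype(int);d=np.abs(a-im[:,:,::-1].astype(int)).sum(2)
for nm,(x,y,w,h) in dict(driver=(60,200,70,120),bin=(445,160,100,80),roll=(278,330,55,55)).items():print(nm,(d[y:y+h,x:x+w]>90).sum())
I=im.astype(int);ys,xs=np.nonzero((I[:,:,0]>150)&(I[:,:,1]<60)&(I[:,:,2]<60));k=(ys>180)&(ys<300)&(xs>330)&(xs<400);print("red",xs[k].min(),xs[k].max(),ys[k].min(),ys[k].max())
print(proj("scene",[[*(O+rot(YAW)@[.058,.04]),.155],[*(O+rot(YAW)@[.145,.04]),.122],[*(O+rot(YAW)@[.007,.04]),.044]]))
```

```text
23.8667 [-0.12556298 -0.03211225] [ 0.40010092 -0.05851803  0.26555661] [-0.1296246   1.01017082 -0.21733259]
[175 209  11  20 122] [180.31967213 220.18032787]
[169 211   7  18  83] [171.72289157 220.57831325]
mark [174.87125557 209.21523391] locked tip [180.42412781 -97.25193789] open tip [ 181.05606752 -272.01442348]
199 [ 84  81  81  84  86  77  99 193 236 170 175 176 159  71  34  95 185 172
 172 175 176 165  90  89  81  91  87  86  80  89  89  87  87]
202 [118 137 201 195 195 192 197 194 172 172 175 170 177 150  22  55 122 178
 174 175 176 169 124 122 136 135 135 132 137 134 128  52 115]
205 [164  52 149 197 195 195 182 137 161 176 175 174 178 155  35  34 103 184
 175 174 174 171 141 106 137 131 132 132 134 133 129  68  84]
208 [192 189 192 194 196 197 185 128 142 159 157 156 163 148  99  59  83 129
 131 149 164 162 157 124 134 132 137 133 136 132 132 128 126]
211 [193 194 194 196 182 132 132 132 135 131 128 128 137 128 111  91 136 161
  71  62  57  72 112 135 130 131 132 132 131 133 131 133 132]
214 [192 191 185 125 130 131 128 135 136 136 134 126  86  75  71  79 130 179
 103  73  78  77  73  59  62  96 119 132 136 135 132 130 131]
0.01 149 40 [ 28  24  26  24  26  28  28  26  20  49 182 231 227 229 229 228 228 228
 228 228 226 226 226 225 226 231 233 235 207  82  41  28 121 234 232 226
 227 226 227 227 227 227 226 227 227 227 228 227 228 226]
-0.02 154 79 [ 28  28  29  32  31  29  30  33  31  31 106 241 232 233 234 234 234 181
 184 238 232 230 230 228 228 232 235 240 212  91  32  36 177 235 230 230
 229 230 228 229 229 220 218 217 218 218 218 217 216 218]
-0.05 159 116 [ 37  44  43  33  26  25  21  18  19  21  18  20  21  19  21  20  22  22
  24  22  25  21  22  21  16  79 224 237 160  67  31 162 226 235 230 229
 230 229 230 229 231 230 231 231 231 230 232 231 231 230]
driver 481
bin 0
roll 0
red 350 355 226 231
[[350.93173655 227.19233098]
 [368.79751769 262.60341834]
 [338.34892234 251.32062345]]
```

The handle tip in the scene view, at (352,228), matches the predicted locked tip at (351,227). I'll do one square-on check of the seam and pointer.

drive_tool(deltas=[[[8, -38, 10, 0], [16, -75, 20, 0], [24, -110, 30, 0], [32, -140, 35, 0], [32, -145, 35, 0]]])

```text
t: 24.38
tcp_pos: [0.4244, 0.0915, 0.2296]
tool_rot: [1.0, 0.031, -0.001, -0.001]
force: [-0.6, 0.8, 0.3]
finger_gap: 0.002
gripper_force: 0.0
```

drive_tool(deltas=[[[0, 0, 0, 0], [0, 0, 0, 0], [0, 0, 0, 0]]])

```text
t: 24.63
tcp_pos: [0.4242, 0.0871, 0.2309]
tool_rot: [1.0, 0.029, 0.0, 0.0]
force: [-0.3, -0.3, 0.9]
finger_gap: 0.003
gripper_force: 0.0
```

Run:
```python
from h import *
s=manip.sense();cm=vision.camera_model("wrist");im=vision.snapshot("wrist")
print(s['t'],tj(s['tcp_pos']),s['tcp_pos'],s['force'])
g=im.astype(int).mean(2);P=lambda x,y,z:proj(0,[*(O+rot(YAW)@[x,y]),z],cm)[0]
u,v=P(-.137,.1075,.034).astype(int)
for r in range(v-8,v+12,3):print(r,u-12,g[r,u-12:u+13].astype(int))
for x in(.0,-.05):
    u,v=P(x,.108,.043).astype(int);print(x,u,v,g[v-1:v+2,u-25:u+15].mean(0).astype(int))
a=cv2.imread("pics/scene0.png")[200:320,60:130].astype(int);b=cv2.imread("pics/s2.png")[200:320,60:130].astype(int)
t=lambda q:np.argwhere((q[:,:,0]>q[:,:,2]+40)&(q[:,:,1]>q[:,:,2]+40)).mean(0);print(t(a),t(b))
```

```text
24.6333 [-0.09292957  0.11179606] [0.42422099 0.0870593  0.23094457] [-0.33404053 -0.34561267  0.91834501]
244 309 [133 132 131 130 183 176 182 176 181 187  66  32  51 180 178 172 244 243
 246 170 201 203 202 201 203]
247 309 [136 134 133 135 177 178 175 179 181 186  70  36  49 181 174 174 244 241
 244 207 200 199 201 200 200]
250 309 [134 132 134 134 176 176 173 175 181 186  64  38  43 179 178 171 241 241
 242 215 199 201 201 200 200]
253 309 [132 136 133 130 135 139 136 134 139 143  97  57  64  75  80 154 207 206
 206 200 199 200 202 198 202]
256 309 [136 133 131 134 134 133 139  98  68  71  76  66 187 232 117 100  87  74
 140 205 203 199 200 198 199]
259 309 [134 133 130 140 122  71  71  73  78  77  76  70 185 228 114 103 101 104
 106  90 122 204 205 200 202]
262 309 [ 97 101  95  98  72  73  83  79  79  76  75  69 183 221  91  97 104 105
 106 104  92 129 165 152 167]
0.0 321 94 [ 71  71  67  71  60 211 244 239 240 239 239 240 239 240 240 240 239 238
 238 238 239 239 240 243 233 155 237 235 238 238 238 238 238 238 238 238
 239 237 238 239]
-0.05 321 158 [ 37  39  43  39  41  33  32  35  35  35  36  38  34  36  36  37  38  40
  44  40  40  40  41  34 103 128 151 152 153 155 153 154 151 155 152 154
 155 153 153 155]
[47.35916061 27.59079903] [47.23151909 27.46466288]
```

The pointer is within 1 mm of the mark, the seam is closed, the clamp is locked, and the driver, bin and roll haven't moved. Handing in.

```bash
python3 -c "
from station import manip
print(manip.sign_off())"
```

```text
the job is handed in; nothing more can be done
None
```

I handed the job in at about 25 s: the stop is within 1 mm of the red marker, the panel is up against it, the toggle clamp is at its locked end stop, and the driver, bin and label roll haven't moved; I did not measure the pad force, and no verdict came back.

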